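# Dock the paste pot and open it

### The job

Set the white screw-cap pot on the front of the railed metal dock and slide its square foot in between the rails until the spring plungers click into it, keeping the pot upright, so that the dock keeps it from turning. Then unscrew the tight black cap (anticlockwise from above), stop turning once the thread lets go, and lift it off: finish with the gripper holding the cap still and level, straight above the open pot and only a few centimetres over its mouth, while the pot stays clicked home. Leave the other things on the bench where they are.

Things in the scene. Friction and masses are not known exactly. Their poses are not given: they have to be found in the camera images.
- pot: White straight-sided pot, 54 mm in diameter from 6 to 49 mm up, on a black foot 64 (x) x 68 (y) x 6 mm with chamfered corners and a V notch amid each y side; 0.2 to 0.35 kg. Origin: centre of the foot's underside; z up; it slides along its x, +x or -x ahead. Starts on the bench left or right of the dock, cap screwed tight (cap top 75 mm up). The tight cap can carry the pot.
- pot_rim (a point): Centre of the pot's mouth, 70 mm above the pot's origin (z up). The neck is 37 mm in diameter, 46 mm over its thread.
- cap: Black ribbed round cap, 55 mm in diameter, 20 mm high, 0.07 kg. Origin: centre of its skirt's lower edge; z up; x along the pot's x when tight, when the origin is 55 mm above the pot's. Breaks loose at 0.4 to 0.9 N m, anticlockwise from above; rises 2 mm and lets go at about 60 degrees, then lifts straight off up to about 100 degrees; clear of the rim with its origin over 70 mm above the pot's.
- cap_mark (a point): A point on the cap, 25 mm from its axis along the cap's x and 10 mm above its lower edge: it shows how far the cap has turned.
- dock: Metal dock, fixed to the bench: a grey 6 mm base plate from x = -126 to 50 mm, 108 mm wide, with two bright rails at the far end, a stop and two spring plungers. Origin on the bench below the docked place. x points into the dock, the way the pot slides in (roughly away from the robot); z up.
- dock_home (a point): On the base plate, 6 mm above the bench: the centre of the pot's underside comes here when it has clicked home; axes as the dock's. From here: rails from x = -34 to 44 mm, inner faces at y = +-35 mm (1 mm of play each side), lips over the foot reaching in to y = +-29 mm (1.6 mm of play, top 18 mm above the bench), flared mouth out to x = -58 mm; the stop lies 1 mm past home.
- dock_apron (a point): Open front of the base plate, 85 mm before dock_home at the same height, 6 mm above the bench: room to set the pot down, its x along the dock's x, before sliding it in. The foot slides easily (friction about 0.2) while upright. The plungers start to resist 30 mm before home; about 10 N of push takes the pot past them and it snaps home over the last 4 mm.
- plunger_l (a joint): Left spring plunger of the dock: how far it is pressed in, m. 0 free, about 0.0024 while the foot's side holds it in, about 0.0005 (under 0.0018) once it has clicked into the notch.
- plunger_r (a joint): Right spring plunger, the same.
- flux_jar: Bystander: a small tin with a black lid, 46 mm in diameter, 35 mm high; origin under its centre. It stands on the other side of the dock from the pot.
- tweezers: Bystander: steel tweezers lying flat, 126 mm long; origin under its centre.
- side_cutters: Bystander: side cutters lying flat, 119 x 85 mm, 12 mm high; origin under its centre.
- brush: Bystander: brush lying flat, 141 mm long; origin under its centre.
- glue_bottle: Bystander: white bottle with a red nozzle, 38 mm in diameter, 100 mm high, behind the dock; origin under its centre.
- solder_reel: Bystander: white reel, 60 mm in diameter, 36 mm high; origin under its centre.
- tape_black: Bystander: black roll of tape, 67 mm in diameter, 18 mm high; origin under its centre.
- foam_block: Bystander: pale foam block, 45 x 56 x 24 mm; origin under its centre.
There are look-alikes about, which are no part of the job. What is shaped like the cap but green or turquoise is not meant.

How it is judged:
By the outcome, as a careful person would: the job done as asked, in the order asked, and still so for the second after the job is handed in, while the arm keeps its last pose, push and grip.
It also fails if it takes over 54 s, if anything falls off the work surface, if the arm or the gripper's body presses on something with over 40 N, if the wrist force passes 120 N, or if a joint passes its speed limit or range.

### The arm

A 7-joint arm with a two-finger parallel gripper is mounted at the origin on a cart in front of the work surface, level with it; the furniture and walls round the work are solid. World frame = base frame: x ahead of the robot, y to its left, z up, the work surface at z = 0. Lengths are in mm, angles in degrees, forces in N, time in s.
With the tool pointing down it reaches from about 350 to 900 mm from the base axis. Payload 19.9 kg.
Tool frame: the origin (TCP) lies at the very end of the fingers, on their centre line; the grasp point (between the pads) lies 19 mm behind it; z points along the fingers, x is the direction in which the jaws open and shut, and the axes are right-handed (so a half turn about z gives the same grasp; the last joint's range is limited). The gripper opens to 94 mm and grips with 3 to 60 N. Pads are 16 mm wide; open, the fingers measure 119 mm over their backs; the gripper's body (75 mm by 177 mm) begins 78 mm behind the grasp point.
Start: joints at [67.122, 23.915, -0.59, 92.452, 0.269, 63.638, -3.037], TCP at [218.876, -585.399, 205.425] pointing down, gripper open.
Joint ranges: [-161.28, 161.28], [-22.2, 115.67], [-73.04, 71.86], [3.21, 147.25], [-68.34, 248.33], [10.77, 114.83], [-161.83, 161.83]. Speed limits (degrees/s): [108.29, 108.29, 136.94, 136.94, 172.46, 172.46, 172.46].

### API

Orientations are given as a 3x3 rotation matrix whose columns are the frame's x, y, z axes.
In Python, from rig import r gives the robot as it stands. Calls block until the motion is done:
- r.reach(position, orientation): joint-space move of the TCP to a pose.
- r.move_linear(position, rotation=None, max_speed=150, guard=None): straight line of the TCP; rotation=None keeps the orientation; max_speed is the mean speed in mm/s. With guard (N) it stops when the force on the tool has changed by that much, and returns True; else False.
- r.move_joints(angles): joint-space move.
- r.gripper_to(opening, grasp_force=None): opening from 0.0 (shut) to 1.0 (fully open); grasp_force is the grip in N (None keeps the last); returns when the fingers have stopped.
- r.pause(seconds).
- r.ik(position, orientation): joint angles nearest the present ones, or None.
- r.grab_frame(name): name is "side" or "top" or "wrist"; returns a dict with "color" (384x512x3 uint8, red, green, blue), "depth" (384x512 float32, mm along the optical axis (not along the pixel's ray), 0 where there is no reading), "fov_y" (degrees; the focal length in pixels is half the picture's height over the tangent of half this angle, whatever the lens; pixels are square), "cx", "cy" (the principal point, pixels), "k1" (the pictures are not rectified: a ray, as slopes to the right and down, at radius r is drawn at 1 + k1 r^2 times it, then the intrinsics apply), "eye" and "orientation" of the camera in the world; the wrist camera has in their place "mount" (4x4, takes a point from camera to tool coordinates, whose origin is the TCP and whose axes are the tool frame's). Camera axes: x right, y down, z forward; pixel columns grow to the right and rows downward; lengths in mm; the calibration is good to about 2 mm. A picture is of the moment at which its call begins: read the wrist's pose just before it.
A pose or a line that the arm cannot do raises r.PlanningError and nothing moves.
- r.close_job(): hands the job in, once; it reports no verdict.
Readings, each from a call of its own:
- r.current_time(): time.
- r.current_joints(): joint angles.
- r.current_qvel(): joint speeds.
- r.current_effort(): joint torques, N m.
- r.current_tool_pos(): TCP position.
- r.current_eef_rot(): TCP orientation.
- r.current_wrist_force(): force on the tool from outside, world axes, zero at the start.
- r.current_moment(): the same for the moment, N m.
- r.current_grip_width(): opening from 0.0 (shut) to 1.0 (fully open).
Only numpy, scipy, OpenCV 4.12 (cv2) and the standard library are available. Lean on these libraries where they do the work, as an engineer would, in place of code of your own. Each camera call takes 0.05 s, during which the arm holds its last target. There are 200 camera calls.

## Working session

There is one attempt and no reset: what is moved stays moved. The work goes in short steps, each a Python script; the robot and the scene stay as the last script left them, time stands still between calls to the robot, and variables do not carry over. Pictures are saved under pics/ and viewed, about 8 in all and at most 12, crops included, and the job is handed in when it is done.

```bash
ls; mkdir -p pics
cat > h.py <<'E'
import numpy as np, cv2
from rig import r
def snap(name):
    if name=='wrist':
        p=np.array(r.current_tool_pos());R=np.array(r.current_eef_rot())
        f=r.grab_frame(name);M=np.array(f['mount']);f['R']=R@M[:3,:3];f['e']=p+R@M[:3,3]
    else:
        f=r.grab_frame(name);f['R']=np.array(f['orientation']);f['e']=np.array(f['eye'])
    return f
def save(f,fn): cv2.imwrite('pics/'+fn,f['color'][:,:,::-1])
def K(f):
    h=f['color'].shape[0];F=h/2/np.tan(np.radians(f['fov_y'])/2)
    return np.array([[F,0,f['cx']],[0,F,f['cy']],[0,0,1.]])
def slopes(f,uv):
    k=K(f);d=(np.atleast_2d(np.float64(uv))-k[:2,2])/k[0,0];s=d.copy()
    for _ in range(20): s=d/(1+f['k1']*(s**2).sum(1,keepdims=True))
    return s
def onplane(f,uv,z):
    s=slopes(f,uv);d=np.c_[s,np.ones(len(s))]@f['R'].T
    return f['e']+d*((z-f['e'][2])/d[:,2])[:,None]
def cloud(f):
    h,w=f['depth'].shape;v,u=np.mgrid[:h,:w]
    s=slopes(f,np.c_[u.ravel(),v.ravel()]);Z=f['depth'].ravel()[:,None]
    return (f['e']+(np.c_[s,np.ones(len(s))]*Z)@f['R'].T).reshape(h,w,3)
def proj(f,P):
    c=(np.atleast_2d(P)-f['e'])@f['R'];s=c[:,:2]/c[:,2:];s=s*(1+f['k1']*(s**2).sum(1,keepdims=True))
    k=K(f);return s*k[0,0]+k[:2,2]
def down(yaw): # jaw axis at yaw deg in world
    a=np.radians(yaw);c,s=np.cos(a),np.sin(a)
    return np.array([[c,s,0],[s,-c,0],[0,0,-1.]])
E
python3 - <<'E'
from h import *
import pickle
t=snap('top');s=snap('side');save(t,'t0.png');save(s,'s0.png')
pickle.dump((t,s),open('f0.pkl','wb'))
for f in (t,s):print(f['e'],f['R'].round(2).tolist(),f['fov_y'],f['k1'])
print(r.current_time())
E
```

```text
pics
[ 411.2508689     7.15228262 1208.25643434] [[-0.01, -0.99, 0.14], [-1.0, 0.01, -0.02], [0.01, -0.14, -0.99]] 54.78739615601735 -0.08335645070523884
[  110.24552332 -1433.20315988   888.2306044 ] [[0.94, -0.17, 0.28], [-0.33, -0.44, 0.84], [-0.02, -0.88, -0.47]] 44.18364262629511 -0.1559747045645149
0.1
```

View pics/t0.png

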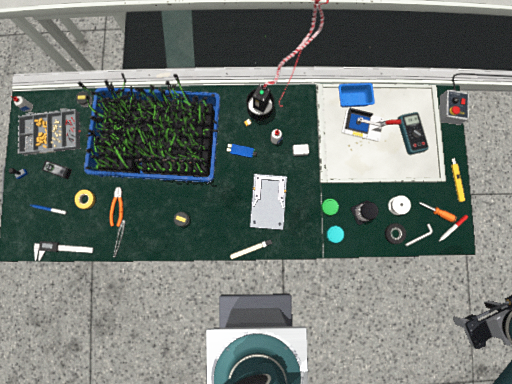

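View pics/s0.png

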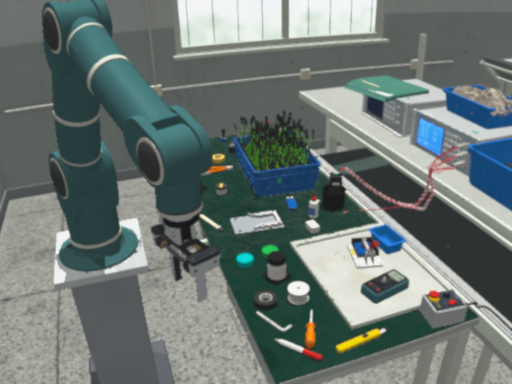

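The pot shows at about (365,211) in the top view, the dock at about (268,202). The glue bottle, foam, brush and reel are around them. I'll enlarge that area.

Run:
```python
from h import *
import pickle
t,s=pickle.load(open('f0.pkl','rb'))
c=t['color'][165:265,225:425,::-1];cv2.imwrite('pics/t0c.png',cv2.resize(c,None,fx=4,fy=4,interpolation=cv2.INTER_CUBIC))
P=cloud(t)
def show(n,uv,z): print(n,onplane(t,uv,z)[0].round(1))
show('pot',(365,211),75)
m=(P[...,2]>60)&(P[...,2]<90)
for box in [(350,195,385,230)]:
    q=P[box[1]:box[3],box[0]:box[2]].reshape(-1,3);q=q[(q[:,2]>66)&(q[:,2]<90)];print(len(q),q.min(0),q.max(0),np.median(q,0))
show('bench',(230,250),0)
for u,v in [(268,180),(268,200),(268,222),(230,220),(365,211),(400,204)]:print(u,v,P[v,u].round(1))
```

```text
pot [ 510.5 -343.3   75. ]
263 [ 485.43169569 -384.10273281   66.64364083] [ 539.5377025  -329.00200044   81.51847559] [ 512.78497475 -355.56403277   75.99220742]
bench [397.1  79.9   0. ]
268 180 [624.2 -46.9   4. ]
268 200 [557.3 -45.5   7.3]
268 222 [485.5 -44.2   6.5]
230 220 [494.2  79.4  -1.2]
365 211 [ 510.7 -343.8   73.5]
400 204 [ 536.7 -479.8   17.8]
```

View pics/t0c.png

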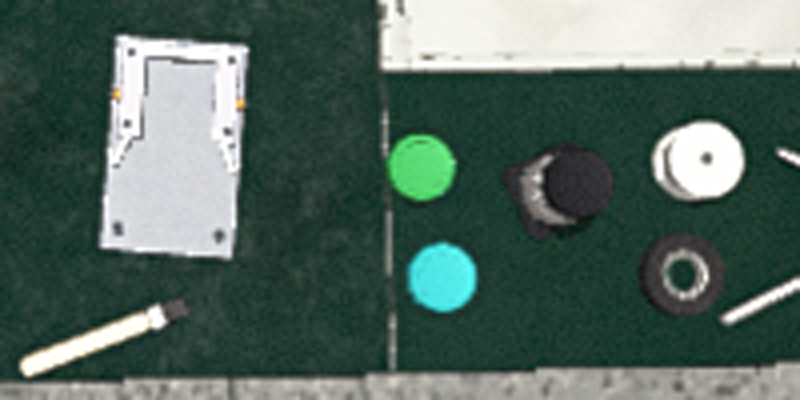

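The crop shows the dock's front corners at about (101,248) and (232,258), with the back at about (117,36) and (247,45). The pot foot is rotated, with corners at (505,175) and (540,237). Next I'll take wrist views of both.

Run:
```python
from h import *
import pickle
f=snap('wrist');M=np.array(f['mount']);print(M.round(2).tolist(),f['fov_y'])
cur=np.array(r.current_eef_rot());print(cur.round(2).tolist())
out=[]
for n,c,d in (('pot',[512,-356,0],300),('dock',[540,-45,0],330)):
    best=None
    for yaw in (0,180,90,-90):
        R=down(yaw); off=(R@M[:3,3]); off[2]=0
        ax=R@M[:3,2]; off+= ax/abs(ax[2])*d
        p=np.array(c)-off; p[2]=d-(R@M[:3,3])[2]-0
        q=r.ik(p,R)
        if q is None: print(n,yaw,p.round(),None); continue
        cost=np.abs(np.array(q)-r.current_joints()).max();print(n,yaw,p.round(),np.round(q,0),round(cost))
        if best is None or cost<best[0]:best=(cost,p,R)
    r.reach(best[1],best[2]);r.pause(.3)
    f=snap('wrist');save(f,n+'w.png');out.append(f);print(n,r.current_time(),np.round(r.current_joints()))
pickle.dump(out,open('f1.pkl','wb'))
cv2.imwrite('pics/both.png',cv2.resize(np.vstack([o['color'] for o in out])[:,:,::-1],None,fx=.78,fy=.78,interpolation=cv2.INTER_AREA))
```

```text
[[1.0, -0.0, -0.0, -0.38], [0.0, 0.96, 0.29, -84.13], [-0.0, -0.29, 0.96, -180.1], [0.0, 0.0, 0.0, 1.0]] 69.79684847300035
[[0.35, -0.94, -0.0], [-0.94, -0.35, 0.0], [-0.0, 0.0, -1.0]]
pot 0 [ 512. -350.  120.] [ 46.  30. -20.  97.  12.  55.  22.] 25
pot 180 [ 512. -362.  120.] [  23.   30.   13.   97.   -8.   54. -141.] 138
pot 90 [ 506. -356.  120.] [ 58.  33. -36.  97.  22.  58. 105.] 108
pot -90 [ 518. -356.  120.] [ 35.  29.  -4.  96.   2.  55. -60.] 57
pot 1.9333 [ 46.  30. -20.  97.  12.  55.  22.]
dock 0 [540. -29. 150.] [ 22.  21. -27. 107.  11.  55. -10.] 32
dock 180 [540. -61. 150.] [ 50.  32. -62. 106.  32.  62. 156.] 134
dock 90 [524. -45. 150.] [ 39.  24. -46. 108.  20.  56.  74.] 52
dock -90 [556. -45. 150.] [  8.  21.  -7. 105.   3.  54. -91.] 113
dock 3.5083 [ 22.  21. -27. 107.  11.  55. -10.]
```

View pics/potw.png

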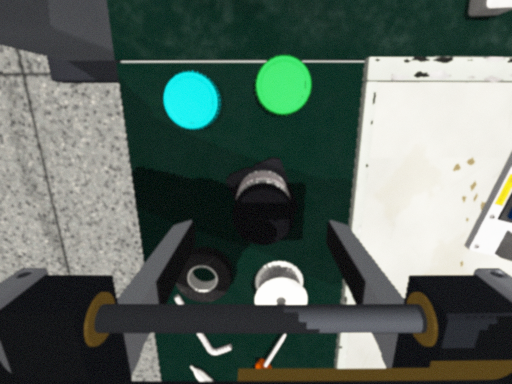

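View pics/dockw.png

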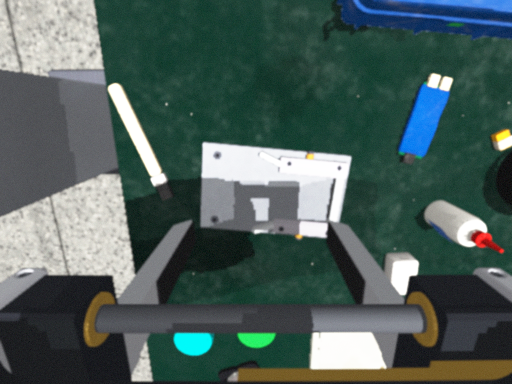

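Pot: cap at about (264,208), with the foot poking out around (240–285,160–190). Dock: front corners at about (203,142) and (201,228), back corner at (351,155). I'll stretch and enlarge both.

Run:
```python
from h import *
import pickle
a,b=pickle.load(open('f1.pkl','rb'))
def crop(f,x,y,w,h,s,g):
    c=f['color'][y:y+h,x:x+w,::-1]/255.;c=(c**g*255).astype(np.uint8);return cv2.resize(c,(w*s,h*s),interpolation=cv2.INTER_CUBIC)
A=crop(a,205,140,120,115,5,.45);B=crop(b,190,130,170,120,4,.9)
cv2.imwrite('pics/A.png',A);cv2.imwrite('pics/B.png',B)
P=cloud(a);q=P[140:270,205:325].reshape(-1,3)
foot=q[(q[:,2]>3)&(q[:,2]<10)];cap=q[(q[:,2]>68)&(q[:,2]<85)];print(len(foot),len(cap),cap.min(0),cap.max(0))
import collections
(cx,cy),rad=cv2.minEnclosingCircle(np.float32(cap[:,:2]));print('cap',cx,cy,rad,np.median(cap[:,2]))
print('foot',cv2.minAreaRect(np.float32(foot[:,:2])))
P=cloud(b)
for u,v in [(203,142),(201,228),(351,155),(340,237),(345,190),(320,165),(310,230),(230,160)]:
    print(u,v,P[v,u].round(1),onplane(b,(u,v),6)[0].round(1))
```

```text
1149 2887 [ 486.35787994 -383.70199743   68.01831378] [ 541.30618511 -328.76458382   78.80433637]
cap 513.8013305664062 -356.2138977050781 27.631855010986328 76.09850808434155
foot ((499.61480712890625, -376.77154541015625), (157.5091094970703, 109.03753662109375), 89.9279556274414)
203 142 [471.9  16.2   1.6] [472.8  16.8   6. ]
201 228 [462.4 -94.6   1.6] [463.5 -92.5   6. ]
351 155 [ 6.491e+02  2.000e-01 -2.000e-01] [647.1   1.3   6. ]
340 237 [588.2 -20.5 177.8] [ 642.8 -105.5    6. ]
345 190 [645.  -43.2   2. ] [643.7 -42.    6. ]
320 165 [608.3  -8.2  18.6] [611.  -10.7   6. ]
310 230 [600.8 -89.4  19.3] [603.4 -95.5   6. ]
230 160 [503.8  -4.3   7.1] [503.6  -4.5   6. ]
```

View pics/A.png

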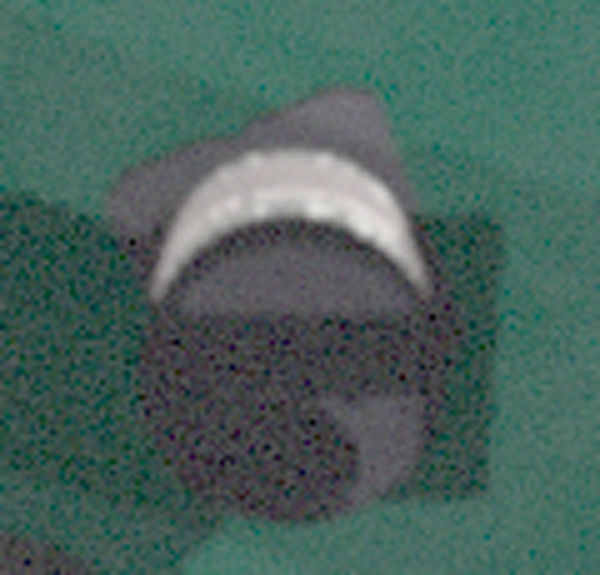

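View pics/B.png

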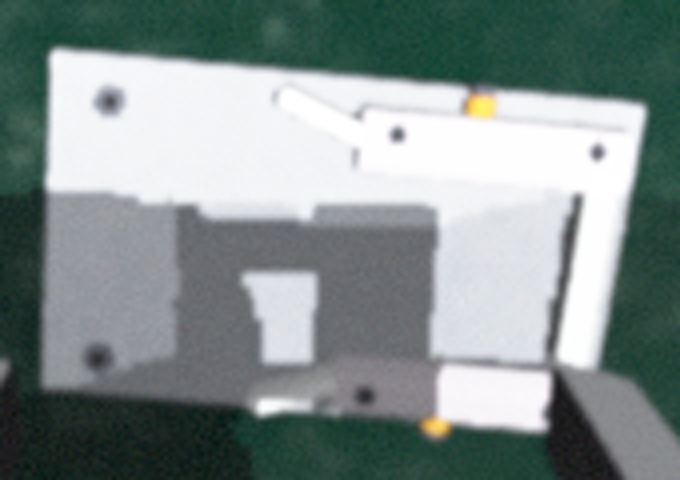

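The V notch shows at about (245,135) in A, on the foot's upper edge from (115,190) to (375,95), so that edge runs along the pot's x. In B the base-plate corners are (52,48), (42,388) and (645,103).

Run:
```python
from h import *
import pickle
a,b=pickle.load(open('f1.pkl','rb'));t,_=pickle.load(open('f0.pkl','rb'))
A=lambda p:(np.array(p)+.5)/5-.5+[205,140]
B=lambda p:(np.array(p)+.5)/4-.5+[190,130]
C=lambda p:(np.array(p)+.5)/4-.5+[225,165]
e=onplane(a,[A((130,172)),A((330,92)),A((383,105)),A((410,190)),A((107,200))],6);print(e.round(1))
print('edge yaw',np.degrees(np.arctan2(*(e[1]-e[0])[[1,0]])),'edge2',np.degrees(np.arctan2(*(e[3]-e[2])[[1,0]])))
d=onplane(b,[B((52,48)),B((42,388)),B((645,103))],6);print(d.round(1),np.linalg.norm(d[1]-d[0]),np.linalg.norm(d[2]-d[0]))
print('dock yaw',np.degrees(np.arctan2(*(d[2]-d[0])[[1,0]])),np.degrees(np.arctan2(*(d[0]-d[1])[[1,0]]))-90)
# rails top z=18: inner edges far-rail (357,168)-(600?)
w=onplane(b,[B((365,108)),B((627,128)),B((365,167)),B((585,188))],18);print(w.round(1))
print('rail yaw',np.degrees(np.arctan2(*(w[1]-w[0])[[1,0]])))
d=onplane(t,[C((101,248)),C((232,258)),C((117,36)),C((247,45))],6);print(d.round(1),np.linalg.norm(d[1]-d[0]),np.linalg.norm(d[2]-d[0]))
print('top yaw',np.degrees(np.arctan2(*(d[2]-d[0])[[1,0]])),np.degrees(np.arctan2(*(d[3]-d[1])[[1,0]])),np.degrees(np.arctan2(*(d[0]-d[1])[[1,0]]))-90)
# fit: refine corners by dock plate rectangle
P=cloud(b)
```

```text
[[ 478.9 -334.6    6. ]
 [ 522.6 -317.     6. ]
 [ 534.1 -319.8    6. ]
 [ 540.4 -338.8    6. ]
 [ 473.6 -340.9    6. ]]
edge yaw 21.952327308402737 edge2 -71.52025570234547
[[472.4  17.2   6. ]
 [462.5 -90.6   6. ]
 [647.    0.8   6. ]] 108.27091468005501 175.32880568541617
dock yaw -5.358154906684879 -5.246943186902456
[[563.1   1.5  18. ]
 [638.5  -4.4  18. ]
 [563.5 -15.7  18. ]
 [627.8 -22.1  18. ]]
rail yaw -4.444143619027013
[[ 4.714e+02  1.470e+01  6.000e+00]
 [ 4.618e+02 -9.120e+01  6.000e+00]
 [ 6.458e+02 -6.000e-01  6.000e+00]
 [ 6.369e+02 -1.079e+02  6.000e+00]] 106.42827198805723 175.06302734454613
top yaw -5.027818083806382 -5.420275972200227 -5.200356637657478
```

```bash
cat >> h.py <<'E'
DY=-5.25;U=np.array([np.cos(np.radians(DY)),np.sin(np.radians(DY)),0]);HOME=np.array([592.5,-49.0,0])
E
python3 - <<'E'
from h import *
def st(n):print(n,r.current_time(),np.round(r.current_tool_pos(),1),np.round(r.current_wrist_force(),1),round(r.current_grip_width()*94,1))
R=down(21.5);r.gripper_to(1.0)
r.reach([513.5,-356.3,125],R);st('above')
print(r.move_linear([513.5,-356.3,20],guard=12));st('down')
r.gripper_to(0.0,30);st('grip')
r.move_linear([513.5,-356.3,60]);st('lift')
A=HOME-85*U
r.reach(A+[0,0,60],down(DY));st('over apron')
print(r.move_linear(A+[0,0,24],max_speed=40,guard=3));st('set')
f=snap('side');save(f,'s1.png');print(proj(f,[A+[0,0,20],HOME]))
u,v=proj(f,[A+[40,0,20]])[0].astype(int)
c=f['color'][max(v-60,0):v+60,max(u-80,0):u+80,::-1];cv2.imwrite('pics/s1c.png',cv2.resize(c,None,fx=4.5,fy=4.5,interpolation=cv2.INTER_CUBIC))
E
```

```text
above 4.975 [ 514.3 -354.9  125.2] [ 1.1  0.5 -0.3] 94.2
False
down 5.825 [ 514.1 -356.4   20.9] [-0.6 -0.9  0. ] 93.9
grip 6.525 [ 513.5 -356.3   20.1] [-0.6  0.   1.4] 54.0
lift 6.9417 [ 513.4 -356.4   59.9] [-0.5 -1.  -2.9] 54.3
over apron 8.1417 [507.9 -42.2  59.7] [ 1.8  0.1 -3.7] 54.2
True
set 8.9333 [507.4 -41.2  25.9] [-1.5 -0.3  6. ] 54.3
[[243.56155849 220.39334615]
 [266.74705505 221.75614394]]
```

View pics/s1c.png

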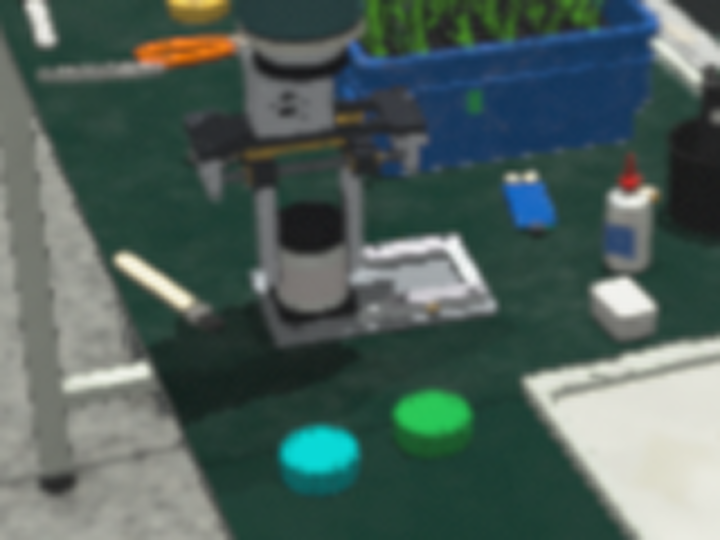

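The pot stands upright on the apron between the fingers, at about (310,265), in front of the rails. I'll regrip it and slide it in.

Run:
```python
from h import *
def st(n):print(n,round(r.current_time(),2),np.round((np.array(r.current_tool_pos())-HOME)@np.c_[U,[-U[1],U[0],0],[0,0,1]],1),np.round(r.current_wrist_force(),1),np.round(r.current_moment(),2),round(r.current_grip_width()*94,1))
r.gripper_to(.68);r.gripper_to(0.0,20);st('regrip')
z=np.array([0,0,26.])
for x,s in ((-60,60),(-45,30),(-33,30),(-25,30),(-15,30),(-7,25),(-4,25)):
    h=r.move_linear(HOME+x*U+z,max_speed=s,guard=20);st((x,h))
    if h:break
```

```text
regrip 9.7 [-85.9  -0.1  25.7] [ 1.   0.4 -0.1] [-0.01 -0.15 -0.01] 54.7
(-60, False) 10.28 [-60.1   0.1  25.8] [-0.1  0.7 -2.4] [ 0.02 -0.03 -0.05] 54.1
(-45, False) 10.93 [-45.1   0.1  25.9] [ 0.3  0.1 -2.5] [ 0.07 -0.19 -0.01] 54.3
(-33, False) 11.48 [-32.9   0.   26. ] [ 1.   0.8 -2.1] [ 0.12 -0.15  0.04] 54.2
(-25, False) 11.9 [-25.    0.   25.9] [-0.7  1.8 -2.7] [ 0.31  0.19 -0.03] 54.4
(-15, False) 12.38 [-15.    0.1  26. ] [-1.6  2.9 -2.7] [0.48 0.12 0.03] 54.3
(-7, False) 12.85 [-6.9  0.1 26. ] [-1.3  2.5 -3.1] [0.5  0.15 0.09] 53.9
(-4, False) 13.12 [-3.3 -0.1 26.1] [ 3.6  2.  -3.5] [ 0.34 -0.95 -0.  ] 54.4
```

Run:
```python
from h import *
def st(n):print(n,round(r.current_time(),2),np.round((np.array(r.current_tool_pos())-HOME)@np.c_[U,[-U[1],U[0],0],[0,0,1]],1),np.round(r.current_wrist_force(),1),np.round(r.current_moment(),2),round(r.current_grip_width()*94,1))
z=np.array([0,0,25.5])
for x in (-2,-1,0,1,2,3,4,5):
    h=r.move_linear(HOME+x*U+z,max_speed=15,guard=18);r.pause(.1);st((x,h))
    if h or np.array(r.current_wrist_force())@U<-14:break
f=snap('wrist');save(f,'w2.png');f=snap('side');save(f,'s2.png');print(proj(f,[HOME+[0,0,20]]))
```

```text
(-2, False) 13.5 [-1.3  0.2 25.8] [5.3 4.  0.2] [ 0.59 -1.18  0.01] 54.6
(-1, False) 13.85 [-0.8  0.2 25.7] [1.4 4.1 5.4] [ 0.71 -0.49 -0.09] 54.1
(0, False) 14.2 [-0.2  0.2 25.6] [-1.3  5.4  6.6] [ 0.82  0.08 -0.03] 54.3
(1, False) 14.55 [ 0.5  0.2 25.6] [-2.9  5.1  8.1] [ 0.96  0.5  -0.07] 54.2
(2, False) 14.9 [ 1.1  0.2 25.6] [-6.1  5.3 11.9] [ 1.04  1.29 -0.16] 54.0
(3, False) 15.25 [ 1.8  0.2 25.6] [-8.6  4.8 13.9] [ 1.08  1.82 -0.22] 53.9
(4, False) 15.6 [ 2.4  0.2 25.6] [-12.3   5.6  17.2] [ 1.07  2.56 -0.19] 54.1
(5, False) 15.95 [ 2.5  0.2 25.5] [-18.1   5.2  22.4] [ 1.18  4.02 -0.18] 54.0
[[266.6500563  217.00055997]]
```

Run:
```python
from h import *
def st(n):print(n,round(r.current_time(),2),np.round((np.array(r.current_tool_pos())-HOME)@np.c_[U,[-U[1],U[0],0],[0,0,1]],1),np.round(r.current_wrist_force(),1),np.round(r.current_moment(),2),round(r.current_grip_width()*94,1))
r.move_linear(HOME-.4*U+[0,0,26],max_speed=30);st('relax')
r.gripper_to(1.0)
r.move_linear(HOME-.4*U+[0,0,170],max_speed=200);r.pause(.2);st('up')
f=snap('wrist');P=cloud(f)
p=proj(f,[HOME+[0,0,6]])[0];print(p)
q=P.reshape(-1,3);q=q[(q[:,2]>76)&(q[:,2]<90)&(np.linalg.norm(q[:,:2]-HOME[:2],axis=1)<45)]
(cx,cy),rad=cv2.minEnclosingCircle(np.float32(q[:,:2]));print('cap',cx,cy,rad,np.median(q[:,2]),len(q), np.array([cx,cy,0])@np.c_[U,[-U[1],U[0],0]]-HOME@np.c_[U,[-U[1],U[0],0]])
u,v=int(p[0]),int(p[1]);x0,y0=max(u-90,0),max(v-75,0)
c=(f['color'][y0:y0+150,x0:x0+180,::-1]/255.)**.6*255;cv2.imwrite('pics/w3c.png',cv2.resize(c.astype(np.uint8),None,fx=4,fy=4,interpolation=cv2.INTER_CUBIC));print(x0,y0)
q0=r.current_joints();print(np.round(q0))
for y in (DY,DY+40,DY+85):print(y,np.round(r.ik(HOME+[0,0,58],down(y))))
```

```text
relax 16.38 [-0.6 -0.2 25.9] [-0.3  3.1  1. ] [ 0.69 -0.15 -0.07] 53.9
up 18.23 [ -0.9   0.  168.9] [-0.4 -0.2 -0.4] [-0.07 -0.08 -0.  ] 94.0
[262.06658227 176.96855307]
cap 592.7918701171875 -48.206626892089844 27.64005470275879 82.06482959885346 2155 [0.21805078 0.81675144]
172 101
[ 18.  24. -21.  98.  10.  59. -12.]
-5.25 [ 16.  32. -19. 103.  14.  47. -15.]
34.75 [ 22.  33. -26. 103.  19.  48.  21.]
79.75 [ 28.  36. -35. 102.  26.  50.  61.]
```

View pics/w3c.png

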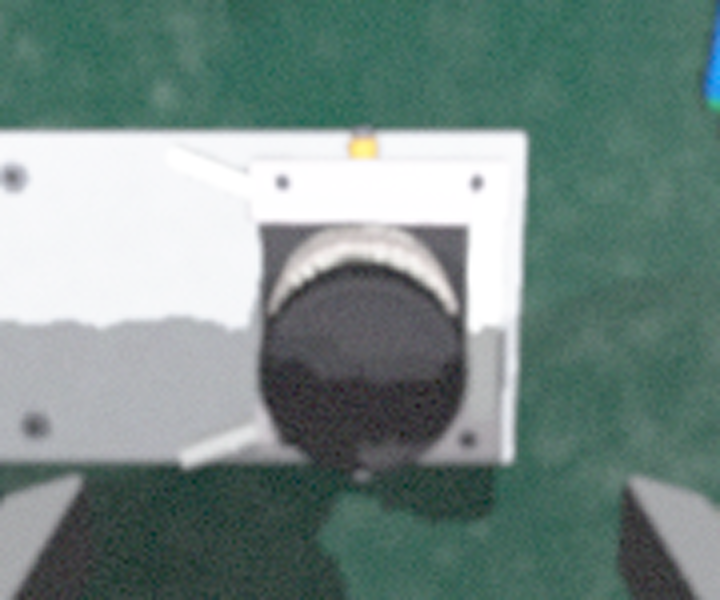

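Foot spans x 260–468 in the crop and the plunger sits at (363,147), right at its middle, with the foot against the stop. The pot is home. Next I'll grip and turn the cap.

Run:
```python
from h import *
def st(n):print(n,round(r.current_time(),2),np.round(np.array(r.current_tool_pos()),1),np.round(r.current_wrist_force(),1),np.round(r.current_moment(),2),round(r.current_grip_width()*94,1))
C=np.array([592.4,-48.4,0])
r.move_linear(C+[0,0,56],max_speed=150,guard=12);st('down')
r.gripper_to(0.0,60);r.pause(.2);st('grip')
for a in (10,20,30,40,50,60,66):
    r.move_linear(C+[0,0,56+.033*a],rotation=down(DY+a),max_speed=20);st(a)
    F=np.array(r.current_wrist_force());R=np.array(r.current_eef_rot());print(round(np.degrees(np.arctan2(R[1,0],R[0,0]))-DY,1))
    if np.abs(F).max()>35:print('STOP');break
```

```text
down 19.18 [592.9 -48.4  56.8] [0.1 0.6 1. ] [-0.03 -0.12  0.02] 94.0
grip 20.09 [592.8 -48.4  56.2] [ 4.5 -0.   2.1] [-0.16 -1.08  0.02] 53.7
10 20.42 [592.2 -48.6  56.2] [ 1.9 -1.3 -0.4] [-0.25 -0.58  0.01] 53.8
9.8
20 20.74 [592.3 -48.6  56.5] [ 1.1 -0.8 -2.7] [-0.23 -0.55  0.02] 53.8
19.7
30 21.07 [592.4 -48.4  56.8] [ 1.8 -0.2 -3.6] [-0.08 -0.68  0.05] 53.8
29.6
40 21.39 [592.4 -48.3  57.2] [ 2.  -0.3 -3.4] [ 0.08 -0.38  0.02] 53.9
39.6
50 21.72 [592.3 -48.4  57.5] [ 0.1  0.5 -3.2] [ 0.02 -0.15 -0.07] 53.4
49.6
60 22.04 [592.3 -48.4  57.9] [ 0.2  1.3 -3.3] [ 0.07 -0.22  0.04] 54.0
59.6
66 22.3 [592.5 -48.4  58.2] [-0.6 -0.4 -0.8] [ 0.01 -0.17 -0.04] 53.6
65.6
```

Run:
```python
from h import *
def st(n):print(n,round(r.current_time(),2),np.round(np.array(r.current_tool_pos()),1),np.round(r.current_wrist_force(),1),np.round(r.current_moment(),2),round(r.current_grip_width()*94,1))
C=np.array([592.4,-48.4,0])
for z in (60,62,64):
    h=r.move_linear(C+[0,0,z],max_speed=15,guard=8);st((z,h))
    if h:break
f=snap('wrist');p=proj(f,[C+[0,0,40]])[0]
s=snap('side');ps=proj(s,[C+[0,0,50]])[0];print(p,ps)
def cr(f,p,w,h,k,g):
    u,v=p.astype(int);x0,y0=max(u-w//2,0),max(v-h//2,0);c=(f['color'][y0:y0+h,x0:x0+w,::-1]/255.)**g*255
    return cv2.resize(c.astype(np.uint8),(w*k,h*k),interpolation=cv2.INTER_CUBIC)
cv2.imwrite('pics/c4.png',np.hstack([cr(f,p,130,150,3,.5),cr(s,ps,65,75,6,.7)]))
```

```text
(60, False) 22.57 [592.5 -48.4  60.2] [ 0.2  0.2 -0.6] [ 0.03 -0.11  0.02] 53.3
(62, False) 22.86 [592.5 -48.4  62.1] [-0.5 -0.1 -1. ] [ 0.03 -0.18  0.03] 53.9
(64, False) 23.14 [592.4 -48.4  64.1] [ 0.2 -0.3 -0.4] [ 0.03 -0.17 -0.04] 53.8
[260.66674593 219.27895826] [266.41889384 209.69176292]
```

View pics/c4.png

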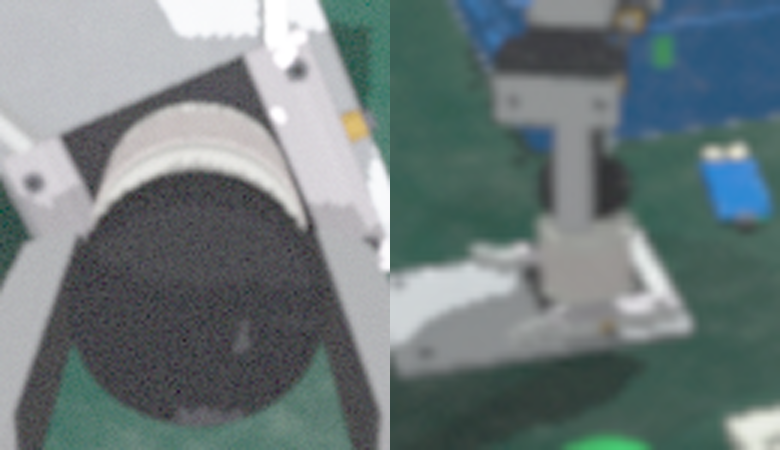

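Left panel: the foot still sits straight in the rails and the cap is in the jaws at about (200,290). Right panel: the pot stays in the dock under the rising cap. Only the cap's weight shows on the wrist, so I'll lift it clear.

Run:
```python
from h import *
def st(n):print(n,round(r.current_time(),2),np.round(np.array(r.current_tool_pos()),1),np.round(r.current_wrist_force(),1),np.round(r.current_moment(),2),round(r.current_grip_width()*94,1))
C=np.array([592.4,-48.4,0])
h=r.move_linear(C+[0,0,98],max_speed=40,guard=10);st(h)
r.pause(.5);st('hold')
f=snap('wrist');p=proj(f,[C+[0,0,60]])[0]
s=snap('side');ps=proj(s,[C+[0,0,60]])[0]
def cr(f,p,w,h,k,g):
    u,v=p.astype(int);x0,y0=max(u-w//2,0),max(v-h//2,0);c=(f['color'][y0:y0+h,x0:x0+w,::-1]/255.)**g*255
    return cv2.resize(c.astype(np.uint8),(w*k,h*k),interpolation=cv2.INTER_CUBIC)
cv2.imwrite('pics/c5.png',np.hstack([cr(f,p,130,150,3,.5),cr(s,ps,65,75,6,.7)]))
print(np.array(r.current_eef_rot()).round(3)[2])
```

```text
False 24.24 [592.3 -48.4  97.8] [ 0.1 -0.7 -1.7] [-0.01 -0.12  0.01] 53.5
hold 24.74 [592.4 -48.4  98. ] [ 0.4 -0.3 -1.5] [-0.06 -0.11 -0.01] 54.0
[ 0. -0. -1.]
```

View pics/c5.png

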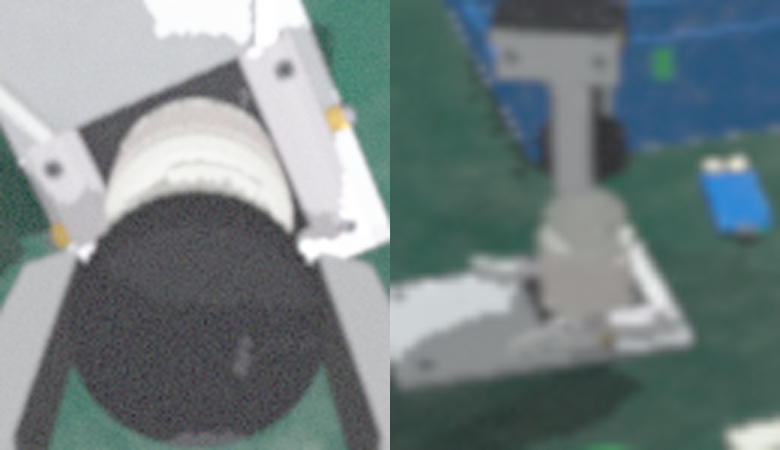

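The cap is level in the gripper at about (585,150). The white threaded neck is open below it, and the foot is still square between the rails at the plungers.

```bash
python3 -c "
from h import *
r.close_job();print('done')"
```

```text
the job is handed in; nothing more can be done
done
```

The pot is clicked home in the dock. The gripper is holding the black cap level, straight above the open mouth and about 27 mm over it. I handed the job in at about 25 s of the 54 s.

- **Docking:** I carried the pot by its body to the apron, regripped it and slid it in. The force pulled forward over the last 4 mm, then built up against the stop at about 18 N of push and 22 N upward on the wrist, which is within the limits. A picture then showed the plunger at the middle of the foot's side. I did not read the plunger joints themselves.
- **Unscrewing:** I gripped the cap at 60 N, turned it about 66° anticlockwise and lifted it straight off. Less than 2 N showed on the wrist during the lift, so the thread had let go. The readings between turning steps never caught the break-loose torque. I did not check the cap's turn mark separately.
- **Final check:** The last pictures and pose showed the cap level above the neck and the foot still square between the rails. The bystanders in view looked undisturbed, but I did not check each one. None of my checks failed or disagreed.

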